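# Lay out the rack repair kit on the kit board

### The job

Lay out the rack repair kit on the grey board: nest the loose steel angle fully down over the short angle on the wooden rest, ridge on ridge and centred along it, and lay the steel plate flat midway between the wooden rest and the cardboard bin, long side parallel to the board's. Stand the black pipe collar upright on the middle of the plate, and stand the small closed carton upright on the board straight behind the plate (the side away from the robot), centred on it, its longer side parallel to the plate's, with a gap of about 30 mm between them. Leave the jar, the wrench and the tape roll where they are.

Things in the scene. Friction and masses are not known exactly. Their poses are not given: they have to be found in the camera images.
- angle: Loose steel angle section lying like a roof (ridge up, legs sloping down at 45 degrees to either side), 60 mm long, 64 mm across, 35 mm high; legs 45 mm long and 4 mm thick, open underneath; about 170 g. Origin under its middle, on the level of its feet; x along the ridge, z up. Either end may lead. Best pinched from above by its two ends (60 mm apart), just below the ridge. Nested over the rest's angle its feet hang 5.7 mm higher than those of the angle below.
- plate: Steel plate lying flat, 50 mm (x) by 90 mm (y) by 10 mm thick (z), with two dark bolt-hole marks near its short sides; about 340 g. Origin at the centre of its underside. Pinch it across the 50 mm.
- collar: Black steel pipe collar (short tube) standing upright, 44 mm outside and 32 mm inside diameter, 35 mm high, 150 g. Origin at the centre of its underside, z along its axis.
- carton: Small closed cardboard carton, 50 mm (x) by 60 mm (y) by 55 mm high (z), with a darker band across its top, about 150 g. Origin at the centre of its underside.
- rest: Wooden rest fixed on the kit board: block 80 mm (x) by 74 mm (y) by 20 mm high with a short roof-shaped steel angle fixed on top, 50 mm long, ridge along x, legs 45 mm by 4 mm as the loose one's, its ridge 54.6 mm above the block's underside. Origin at the centre of the block's underside, which is on the board's top. It stands at either end of the board, the bin at the other.
- bin: Empty open cardboard pick bin with a low front, fixed on the kit board, 110 mm (x) by 85 mm (y), 70 mm high at the back, 45 mm in front. Origin at the centre of its underside.
- board: Grey kit board, fixed flat on the table, 460 mm (y, left to right) by 185 mm (x), 4 mm thick. Origin on its underside, exactly midway between the origins of the rest and the bin, which stand 170 mm to either side of it along y; this point lies 60 mm from the board's edge next to the robot and 125 mm from its far edge. x points to the far edge, away from the robot (behind); z up.
- jar: Glass jar with a steel cap, 48 mm diameter, 70 mm high, not part of the kit. Origin at the centre of its underside.
- wrench: Steel wrench, 140 mm long, lying about along x, not part of the kit. Origin under its middle.
- tape: Roll of brown tape lying flat, 90 mm diameter, 50 mm high, not part of the kit. Origin at the centre of its underside.

How it is judged:
By the outcome, as a careful person would: the job done as asked, in the order asked, and still so for the second after the job is handed in, with the robot touching nothing.
It also fails if it takes over 112 s, if anything falls off the work surface, if the arm or the gripper's body presses on something with over 40 N, if the wrist force passes 120 N, or if a joint passes its speed limit or range.

### The arm

A 7-joint arm with a two-finger parallel gripper is mounted at the origin on the work surface. World frame = base frame: x ahead of the robot, y to its left, z up, the work surface at z = 0. Lengths are in m, angles in rad, forces in N, time in s.
With the tool pointing down it reaches from about 0.35 to 0.775 m from the base axis. Payload 3.1 kg.
Tool frame: the origin (TCP) lies on the mounting face of the last link; the fingertips stand 173 mm ahead of it and the grasp point (between the pads) lies ctrl.grasp_offset ahead of it (ctrl.grasp_offset is the distance from the TCP to the grasp point, in m); z points along the fingers, y is the direction in which the jaws open and shut (so a half turn about z gives the same grasp; the last joint's range is limited). The gripper opens to 85 mm and grips with 20 to 120 N. Pads are 22 mm wide; open, the fingers measure 114 mm over their backs; the gripper's body (76 mm by 85 mm) begins 54 mm behind the grasp point. The pads swing forward as they close: fully open they stand 13 mm farther back than shut.
Start: joints at [-1.32, 0.311, 0.014, 1.512, -0.004, 1.319, -0.027], TCP at [0.159, 0.527, 0.405] pointing down, gripper open.
Joint ranges: [-2.7, 2.7], [-0.3, 1.91], [-1.27, 1.3], [0.12, 2.57], [-1.44, 4.58], [0.2, 2.03], [-3.05, 3.05]. Speed limits (rad/s): [2.79, 2.79, 3.14, 3.14, 3.14, 3.14, 3.14].

### API

Orientations are given as a unit quaternion [x, y, z, w].
In Python, from cell import ctrl gives the robot as it stands. Calls block until the motion is done:
- ctrl.goto(position, orientation): joint-space move of the TCP to a pose.
- ctrl.move_straight(position, max_speed=0.15, rot=None, stop_force=None): straight line of the TCP; rot=None keeps the orientation; max_speed is the mean speed in m/s. With stop_force (N) it stops when the force on the tool has changed by that much, and returns True; else False.
- ctrl.move_j(angles): joint-space move.
- ctrl.ungrasp() and ctrl.gripper_close(): open the fingers fully, or close them until they stop; the grip force is fixed at half the most.
- ctrl.hold(seconds).
- ctrl.solve_ik(position, orientation): joint angles nearest the present ones, or None.
- ctrl.observe(): the state.
- ctrl.snapshot(name): name is "scene" or "side" or "wrist"; returns a dict with "color" (384x512x3 uint8, red, green, blue), "fx", "fy", "cx", "cy" (pixels), "R" (3x3) and "t" (3): a world point X has camera coordinates R X + t. Camera axes: x right, y down, z forward; pixel columns grow to the right and rows downward; lengths in m; the calibration is good to about 2 mm. A picture is of the moment at which its call begins. There is no depth.
A pose or a line that the arm cannot do raises ctrl.PlanningError and nothing moves.
- ctrl.hand_in(): hands the job in, once; it reports no verdict.
The state is a dict: "t": time; "joint_positions": joint angles; "joint_vel": joint speeds; "joint_torque": joint torques, N m; "eef_pos": TCP position; "tcp_rot": TCP orientation; "force": force on the tool from outside, world axes, zero at the start; "torque": the same for the moment, N m; "gripper_width": finger opening in m.
Only numpy, scipy, OpenCV 4.12 (cv2) and the standard library are available. Lean on these libraries where they do the work, as an engineer would, in place of code of your own. Each camera call takes 0.05 s, during which the arm holds its last target.

## Working session

There is one attempt and no reset: what is moved stays moved. The work goes in short steps, each a Python script; the robot and the scene stay as the last script left them, time stands still between calls to the robot, and variables do not carry over. Pictures are saved under pics/ and viewed, and the job is handed in when it is done.

```bash
mkdir -p pics; ls
python3 - <<'E'
from cell import ctrl
import cv2
print(ctrl.grasp_offset)
for n in ["scene","side","wrist"]:
    s=ctrl.snapshot(n); cv2.imwrite(f"pics/{n}0.png",s["color"][:,:,::-1])
    print(n,s["fx"],s["fy"],s["cx"],s["cy"],s["R"],s["t"])
o=ctrl.observe();print(o)
E
```

```text
pics
0.1547
scene 446.49446391471116 446.49446391471116 252.05644236008635 191.1516754511164 [[-0.65069732  0.75922331  0.01315134]
 [ 0.55978911  0.49132922 -0.66725688]
 [-0.51305862 -0.42682029 -0.74471155]] [ 0.34465712 -0.28462429  1.59528391]
side 400.2931058809744 400.2931058809744 251.28031318573977 194.54964830251228 [[ 0.99758525 -0.06917969 -0.00615114]
 [-0.05140383 -0.67588187 -0.73521517]
 [ 0.04670451  0.733756   -0.67780589]] [-0.51989215  0.07172899  0.94808691]
wrist 271.06508720760365 271.06508720760365 257.87660547466663 190.55388773199317 [[ 0.2876974   0.95771961 -0.0018334 ]
 [ 0.90938809 -0.27257723  0.31418935]
 [ 0.30040556 -0.09205873 -0.94935857]] [-0.54975587 -0.04146221  0.37928542]
{'t': 0.15, 'joint_positions': array([-1.31972608,  0.31159693,  0.01400128,  1.51269706, -0.00437988,
        1.31920655, -0.02717563]), 'joint_vel': array([-1.39657167e-03, -2.74723696e-03,  2.84004271e-03, -2.18551809e-03,
       -1.54021031e-05,  2.14880746e-03, -1.31259654e-03]), 'joint_torque': array([ 5.07554250e-04, -3.80272043e+01,  1.46232611e-01, -2.30848879e+01,
        1.21839702e-02,  9.63045575e-03, -3.20112372e-05]), 'eef_pos': array([0.15864295, 0.52637752, 0.40383681]), 'tcp_rot': array([ 1.45813902e-01,  9.89311591e-01, -9.34905635e-04, -8.55309114e-05]), 'force': array([-0.63101385,  0.35614588, -1.17462597]), 'torque': array([ 0.01442167,  0.03414896, -0.0079694 ]), 'gripper_width': 0.0854941703361204}
```

View pics/scene0.png

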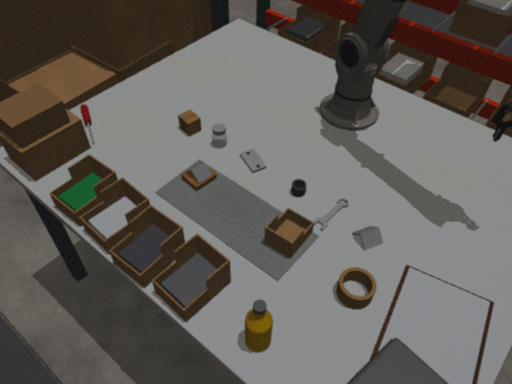

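View pics/side0.png

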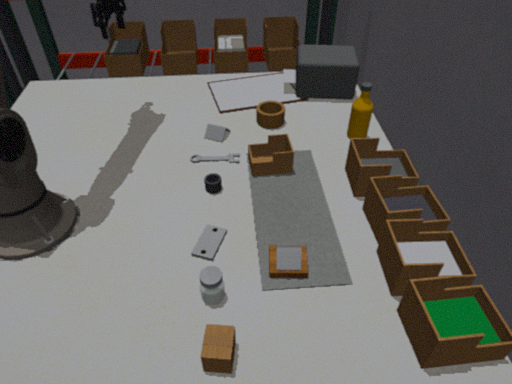

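View pics/wrist0.png

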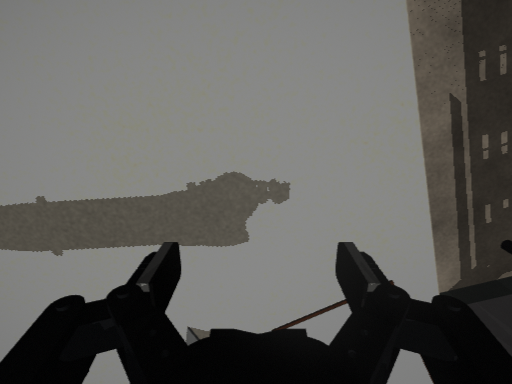

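The rest (side 288,262) is at the near (‑y) end of the board and the bin (270,157) at the +y end. The angle is at side (217,132), the plate (209,242), collar (213,184) and carton (219,348). I'll zoom in for measurements.

```bash
cat > h.py <<'E'
import numpy as np, cv2
from scipy.spatial.transform import Rotation as Rn
from scipy.optimize import least_squares
from cell import ctrl
def snap(n,tag):
    s=ctrl.snapshot(n); cv2.imwrite(f"pics/{tag}.png",s["color"][:,:,::-1])
    np.savez(f"pics/{tag}.npz",**{k:np.array(v) for k,v in s.items()}); return s
def load(tag): return dict(np.load(f"pics/{tag}.npz"))
def proj(s,X):
    c=np.atleast_2d(X)@s["R"].T+s["t"]
    return np.c_[s["fx"]*c[:,0]/c[:,2]+s["cx"], s["fy"]*c[:,1]/c[:,2]+s["cy"]]
def back(s,p,z):
    p=np.atleast_2d(p).astype(float)
    d=np.c_[(p[:,0]-s["cx"])/s["fx"],(p[:,1]-s["cy"])/s["fy"],np.ones(len(p))]@s["R"]
    C=-s["R"].T@s["t"]
    return C+d*((z-C[2])/d[:,2])[:,None]
def crop(tag,x0,y0,x1,y1,k,out):
    im=cv2.imread(f"pics/{tag}.png")[y0:y1,x0:x1]
    cv2.imwrite(f"pics/{out}.png",cv2.resize(im,None,fx=k,fy=k,interpolation=cv2.INTER_CUBIC))
# wireframes (local points)
def box(x,y,z,z0=0): return [(sx*x/2,sy*y/2,zz) for zz in (z0,z0+z) for sx,sy in((-1,-1),(1,-1),(1,1),(-1,1))]
BE=[(0,1),(1,2),(2,3),(3,0),(4,5),(5,6),(6,7),(7,4),(0,4),(1,5),(2,6),(3,7)]
def roof(L,h=.0354,w=.032,z0=0): return [(sx*L/2,yy,zz+z0) for sx in(-1,1) for yy,zz in((-w,0.0014),(0,h),(w,0.0014))]
RE=[(0,1),(1,2),(3,4),(4,5),(0,3),(1,4),(2,5)]
def ring(r,h):
    a=np.linspace(0,2*np.pi,25)[:-1]; return [(r*np.cos(t),r*np.sin(t),z) for z in(0,h) for t in a]
GE=[(i,(i+1)%24) for i in range(24)]+[(24+i,24+(i+1)%24) for i in range(24)]
def place(P,x,y,z,yaw): return np.array(P)@Rn.from_euler('z',yaw).as_matrix().T+[x,y,z]
def draw(tag,out,objs,k=4,win=None):
    s=load(tag); im=s["color"][:,:,::-1]
    x0,y0,x1,y1=win or (0,0,512,384)
    im=cv2.resize(im[y0:y1,x0:x1],None,fx=k,fy=k,interpolation=cv2.INTER_CUBIC)
    for P,E in objs:
        q=(proj(s,P)-[x0,y0]+.5)*k-.5
        for a,b in E: cv2.line(im,tuple(int(v) for v in q[a].round()),tuple(int(v) for v in q[b].round()),(0,0,255),1,cv2.LINE_AA)
    cv2.imwrite(f"pics/{out}.png",im)
E
python3 - <<'E'
from h import *
snap("scene","s0");snap("side","d0")
s=load("d0");
for n,p,z in [("angle",(217,132),.02),("plate",(209,242),.01),("collar",(213,184),.02),("carton",(219,348),.03),("rest",(288,258),.04),("bin",(270,157),.03),("jar",(212,285),.03),("tape",(270,114),.03)]: print(n,back(s,p,z).round(3))
crop("d0",170,100,330,220,5,"z1"); crop("d0",170,215,330,375,3,"z2")
crop("s0",150,90,280,220,4,"z3"); crop("s0",250,160,400,270,5,"z4")
E
```

```text
angle [[0.441 0.327 0.02 ]]
plate [[ 0.42  -0.093  0.01 ]]
collar [[0.43  0.092 0.02 ]]
carton [[ 0.441 -0.352  0.03 ]]
rest [[ 0.585 -0.174  0.04 ]]
bin [[0.585 0.18  0.03 ]]
jar [[ 0.429 -0.222  0.03 ]]
tape [[0.608 0.399 0.03 ]]
```

View pics/z1.png

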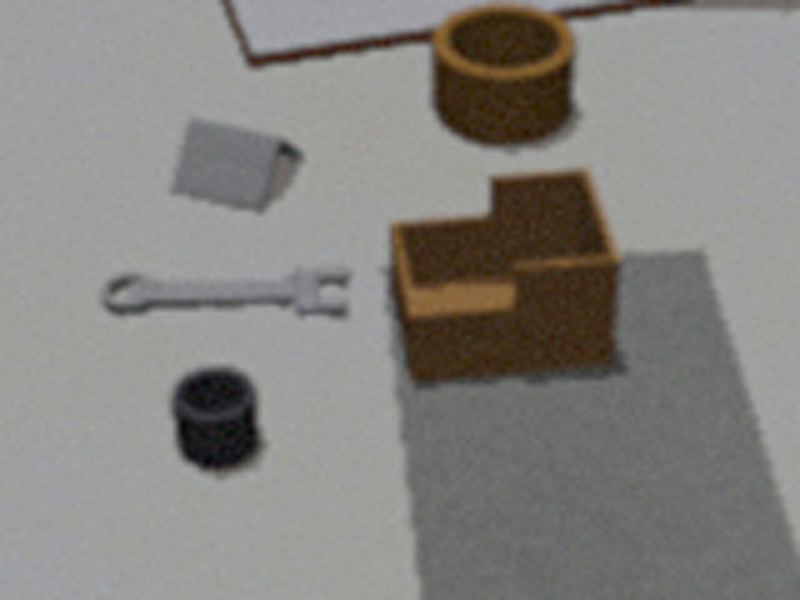

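View pics/z2.png

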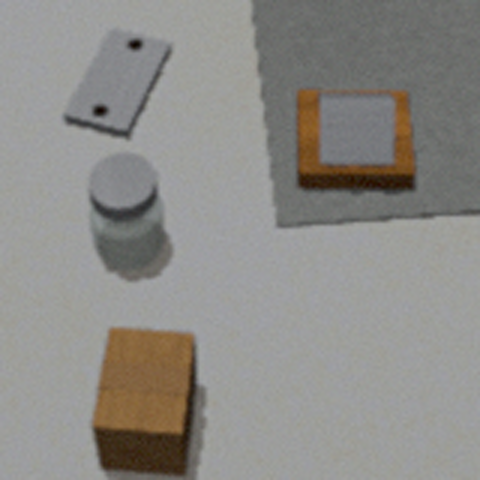

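View pics/z4.png

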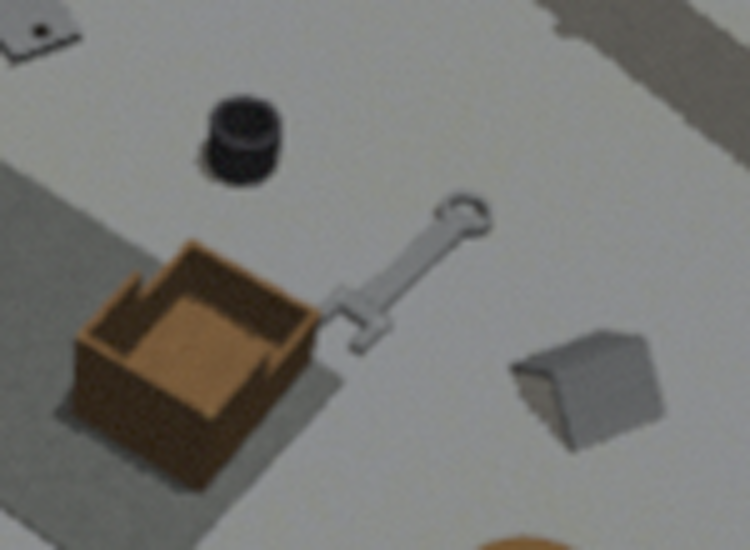

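```bash
cat > fit0.py <<'E'
from h import *
d=load("d0"); s=load("s0")
def Z(p,k,ox,oy): p=np.array(p,float); return (p+.5)/k-.5+[ox,oy]
z1=lambda *p:Z(p,5,170,100); z2=lambda *p:Z(p,3,170,215); z4=lambda *p:Z(p,5,250,160)
def fit(name,obs,z,x0,sym=None):
    # obs: (cam, local, pix)
    def r(q):
        return np.concatenate([(proj(c,place([l],q[0],q[1],z,q[2]))[0]-p) for c,l,p in obs])
    o=least_squares(r,x0,loss="soft_l1"); print(name,o.x[:2].round(4),"yaw",np.degrees(o.x[2]).round(1),"res",np.abs(r(o.x)).max().round(2)); return o.x
# plate top corners in side: long side roughly along +y tilted
P=fit("plate",[(d,(-.025,-.045,.01),z2(66,117)),(d,(.025,-.045,.01),z2(128,131)),(d,(.025,.045,.01),z2(171,45)),(d,(-.025,.045,.01),z2(115,29))],0,[.42,-.09,-.3])
A=fit("angle",[(d,(-.030,0,.035),z1(192,120)),(d,(.030,0,.035),z1(283,141)),(d,(-.030,-.032,.0015),z1(171,193)),(d,(.030,-.032,.0015),z1(262,211)),(s,(.030,0,.035),z4(556,372)),(s,(-.030,0,.035),z4(645,337)),(s,(.030,-.032,.0015),z4(604,331)) if 0 else (s,(.03,.032,.0015),z4(575,451)),(s,(-.03,.032,.0015),z4(664,411))],0,[.44,.327,-.2])
C=fit("carton",[(d,(-.025,.03,.055),z2(109,328)),(d,(.025,.03,.055),z2(194,333)),(d,(.025,-.03,.055),z2(183,432)),(d,(-.025,-.03,.055),z2(95,426)),(d,(-.025,-.03,0),z2(102,467)),(d,(.025,-.03,0),z2(184,473))],0,[.44,-.35,0])
R=fit("rest",[(d,(-.04,.037,.02),z2(297,90)),(d,(.04,.037,.02),z2(410,92)),(d,(.04,-.037,.02),z2(414,168)),(d,(-.04,-.037,.02),z2(299,168)),(d,(-.04,-.037,0),z2(302,187)),(d,(.04,-.037,0),z2(412,188))],.004,[.58,-.17,0])
B=fit("bin",[(d,(-.055,-.0425,0),z1(415,382)),(d,(.055,-.0425,0),z1(612,377)),(d,(.055,-.0425,.07),z1(615,262)),(d,(.055,.0425,.07),z1(587,172)),(d,(-.055,-.0425,.045),z1(405,293)),(d,(-.055,.0425,.045),z1(392,224))],.004,[.58,.17,0])
K=back(d,z1((177+257)/2,405),.035); print("collar side",K, "scene",back(s,z4(245,122),.035))
np.save("f0.npy",np.array([P,A,C,R,B]))
bc=np.array([R[:2],B[:2]]);m=bc.mean(0);v=bc[1]-bc[0];print("mid",m,"yaw",np.degrees(np.arctan2(v[1],v[0]))-90,np.hypot(*v))
O=[(place(box(.05,.09,.01),P[0],P[1],0,P[2]),BE),(place(roof(.06,.035),A[0],A[1],0,A[2]),RE),(place(box(.05,.06,.055),C[0],C[1],0,C[2]),BE),(place(box(.08,.074,.02),R[0],R[1],.004,R[2]),BE),(place(roof(.05,.0346,z0=.02),R[0],R[1],.004,R[2]),RE),(place(ring(.022,.035),K[0][0],K[0][1],0,0),GE),(place(box(.11,.085,.045),B[0],B[1],.004,B[2]),BE)]
yb=np.arctan2(v[1],v[0])-np.pi/2
O.append((place([(-.06,-.23,.004),(.125,-.23,.004),(.125,.23,.004),(-.06,.23,.004)],m[0],m[1],0,yb),[(0,1),(1,2),(2,3),(3,0)]))
draw("d0","o1",O,3,(165,100,365,300));draw("s0","o2",O,3,(150,100,400,280))
E
python3 fit0.py
```

```text
plate [ 0.4222 -0.0903] yaw -22.2 res 0.84
angle [0.4411 0.3386] yaw -24.3 res 0.94
carton [ 0.4409 -0.3503] yaw -8.0 res 1.11
rest [ 0.5878 -0.1593] yaw -5.3 res 1.53
bin [0.5832 0.1783] yaw 1.7 res 4.65
collar side [[0.43073975 0.08729451 0.035     ]] scene [[0.43032649 0.09388742 0.035     ]]
mid [0.58550746 0.00952531] yaw 0.7856827858823863 0.337615724460676
```

View pics/o1.png

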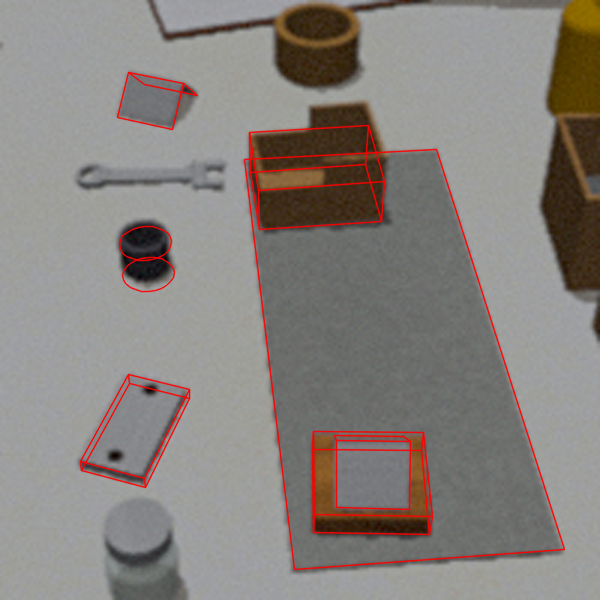

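View pics/o2.png

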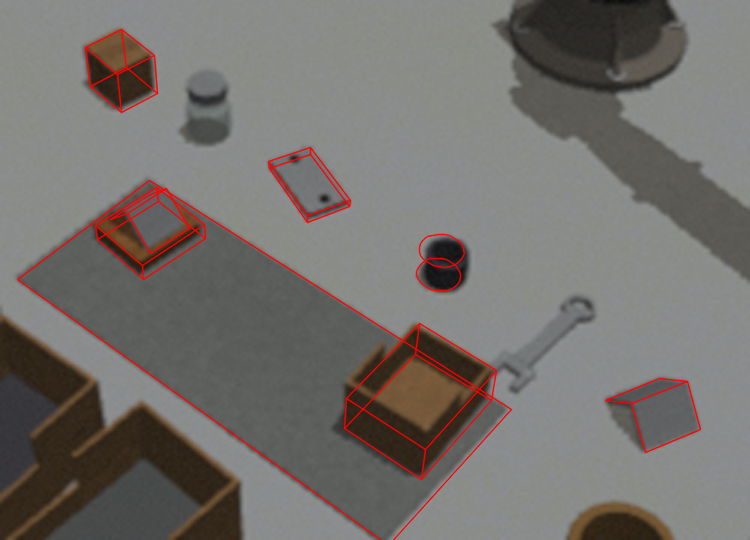

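The overlays agree within a few mm: the wireframes sit on all the objects and the board outline matches. Next I'll refine with the wrist camera, first over the angle and then over the rest.

```bash
cat >> h.py <<'E'
def down(th):
    f=(th+np.pi/2)/2; return np.array([np.cos(f),np.sin(f),0,0])
E
python3 - <<'E'
from h import *
w=ctrl.snapshot("wrist"); o=ctrl.observe()
T=Rn.from_quat(o["tcp_rot"]).as_matrix(); C=-w["R"].T@w["t"]
print("cam in tool",T.T@(C-o["eef_pos"]),"fwd",T.T@w["R"][2],"right",T.T@w["R"][0])
for nm,p,ths in [("angle",(.441,.335),(-24.3,155.7)),("rest",(.586,-.16),(0,180)),("plate",(.42,-.09),(-22,158)),("carton",(.44,-.35),(82,-98)),("cartonplace",(.665,.01),(90,-90)),("mid",(.585,.01),(0,180))]:
    for th in ths:
        for z in (.2,.45):
            q=ctrl.solve_ik([*p,z],down(np.radians(th))); print(nm,th,z,None if q is None else np.round(q,2))
E
```

```text
cam in tool [0.08028044 0.00067135 0.0317652 ] fwd [-3.14129453e-01  2.43261373e-04  9.49380128e-01] right [8.13608560e-04 9.99999669e-01 1.29738550e-05]
angle -24.3 0.2 [-0.98  0.54  0.41  1.77 -0.27  0.89 -0.87]
angle -24.3 0.45 [-1.01  0.31  0.45  1.43 -0.14  1.43 -0.99]
angle 155.7 0.2 [-0.64  0.52 -0.05  1.75  0.03  0.87  2.01]
angle 155.7 0.45 [-0.7   0.3   0.03  1.42 -0.01  1.43  2.04]
rest 0 0.2 [-0.37  0.81  0.97  1.62 -0.73  1.11  0.8 ]
rest 0 0.45 [-0.43  0.64  1.2   1.28 -0.59  1.6   0.68]
rest 180 0.2 [-0.43  0.89  1.12  1.62 -0.86  1.19 -2.26]
rest 180 0.45 [-0.4   0.6   1.12  1.28 -0.54  1.57 -2.5 ]
plate -22 0.2 [-0.66  0.51  1.06  2.11 -0.59  0.86  0.37]
plate -22 0.45 [-0.13  0.03  0.32  1.74 -0.01  1.38 -0.2 ]
plate 158 0.2 [ 1.01  0.56 -1.07  2.06  0.63  0.9   2.34]
plate 158 0.45 [-0.84  0.03  1.05  1.75 -0.02  1.38  2.97]
carton 82 0.2 [ 0.13  0.63  0.72  1.75 -0.49  0.95  2.49]
carton 82 0.45 [-0.02  0.43  0.98  1.42 -0.36  1.48  2.38]
carton -98 0.2 [-0.08  0.82  1.12  1.76 -0.82  1.12 -0.4 ]
carton -98 0.45 [-0.08  0.48  1.11  1.42 -0.42  1.5  -0.71]
cartonplace 90 0.2 [-0.31  0.74  0.45  1.42 -0.34  1.05  1.77]
cartonplace 90 0.45 [-0.36  0.59  0.62  1.07 -0.33  1.57  1.74]
cartonplace -90 0.2 [-0.53  0.85  0.84  1.43 -0.66  1.15 -1.15]
cartonplace -90 0.45 [-0.46  0.64  0.83  1.07 -0.46  1.6  -1.33]
mid 0 0.2 [-0.52  0.66  0.69  1.68 -0.49  0.98  0.35]
mid 0 0.45 [-0.59  0.45  0.83  1.35 -0.33  1.49  0.22]
mid 180 0.2 [-0.75  0.86  1.12  1.69 -0.84  1.15 -2.53]
mid 180 0.45 [ 0.6   0.57 -1.08  1.3   0.49  1.56  2.73]
```

Run:
```python
from h import *
ctrl.goto([.52,-.04,.45],down(0)); ctrl.hold(.3); snap("wrist","w1")
print(ctrl.observe()["t"])
ctrl.goto([.46,.30,.40],down(np.radians(-24))); ctrl.hold(.3); snap("wrist","w2")
print(ctrl.observe()["t"])
for t in("w1","w2"):
    im=cv2.imread(f"pics/{t}.png"); cv2.imwrite(f"pics/{t}b.png",cv2.resize(im,(768,576),interpolation=cv2.INTER_CUBIC))
```

```text
3.0417
4.7083
```

View pics/w1b.png

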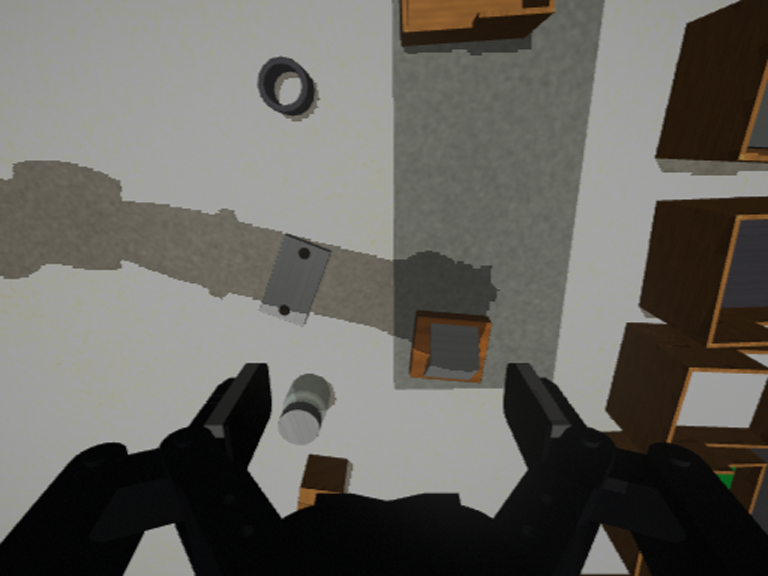

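View pics/w2b.png

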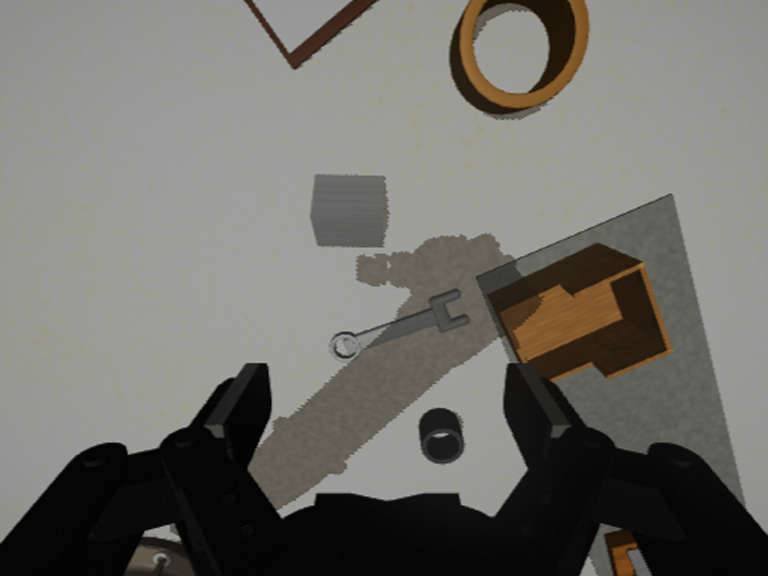

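Run:
```python
from h import *
crop("w2",195,105,275,175,8,"c1")
crop("w1",255,195,335,265,8,"c2"); crop("w1",165,145,230,225,7,"c3");
```

```text
(no output)
```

View pics/c1.png

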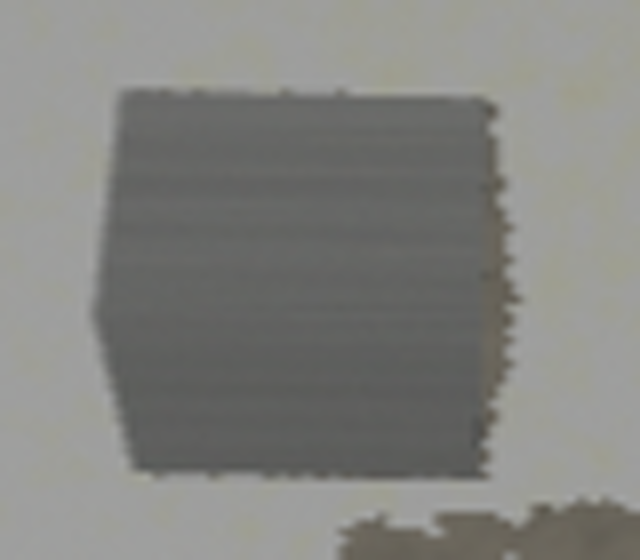

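View pics/c2.png

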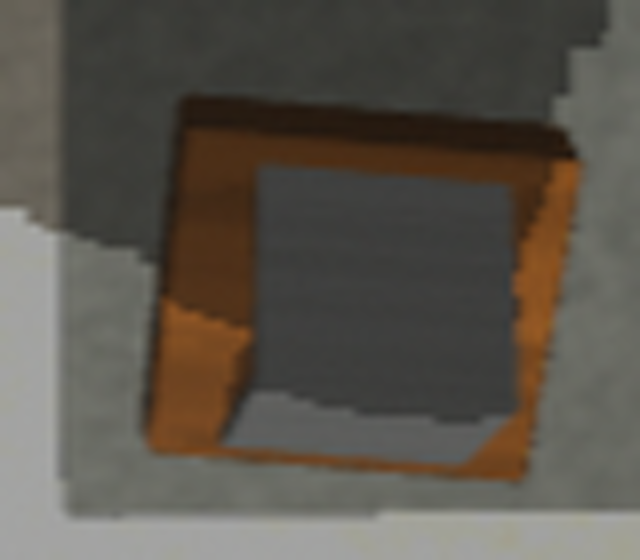

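View pics/c3.png

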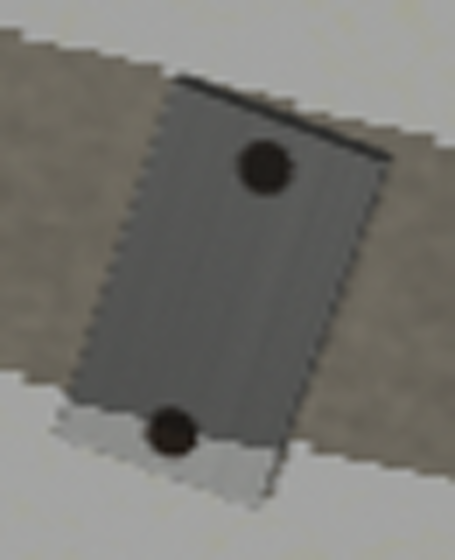

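```bash
cat > fit1.py <<'E'
from h import *
w1=load("w1");w2=load("w2");d=load("d0")
def Z(p,k,ox,oy): p=np.array(p,float); return (p+.5)/k-.5+[ox,oy]
c1=lambda *p:Z(p,8,195,105); c2=lambda *p:Z(p,8,255,195); c3=lambda *p:Z(p,7,165,145); b=lambda *p:Z(p,1.5,0,0)
def fit(name,obs,z,x0):
    def r(q): return np.concatenate([(proj(c,place([l],q[0],q[1],z,q[2]))[0]-p) for c,l,p in obs])
    o=least_squares(r,x0,loss="soft_l1"); print(name,o.x[:2].round(4),"yaw",np.degrees(o.x[2]).round(2),"res",np.abs(r(o.x)).max().round(2)); return o.x
P0,A0,C0,R0,B0=np.load("f0.npy")
A=fit("angle",[(w2,(-.03,.032,.003),c1(120,92)),(w2,(.03,.032,.003),c1(494,97)),(w2,(-.03,0,.035),c1(93,312)),(w2,(-.03,-.032,.003),c1(134,472)),(w2,(.03,-.032,.003),c1(488,477))],0,A0)
R=fit("rest",[(w1,(-.04,.037,.02),c2(185,127)),(w1,(.04,.037,.02),c2(580,160)),(w1,(.04,-.037,.02),c2(522,480)),(w1,(-.04,-.037,.02),c2(147,452)),(w1,(-.04,.037,0),c2(185,97)),(w1,(.04,.037,0),c2(562,128))],.004,R0)
Ra=fit("rest angle",[(w1,(-.025,.032,.0215),c2(258,163)),(w1,(.025,.032,.0215),c2(513,185)),(w1,(.025,-.032,.0215),c2(466,465)),(w1,(-.025,-.032,.0215),c2(220,445)),(w1,(-.025,0,.0546),c2(252,333)),(w1,(.025,0,.0546),c2(518,410))][:4],.004,R0)
P=fit("plate",[(w1,(-.025,.045,.01),c3(176,82)),(w1,(.025,.045,.01),c3(388,160)),(w1,(.025,-.045,.01),c3(262,507)),(w1,(-.025,-.045,.01),c3(54,425))],0,P0)
print("board edge pts",back(w1,[b(393,70),b(394,388),b(603,5),b(553,388)],.004).round(4).tolist())
print("board far corners w2",back(w2,[b(672,195),b(476,276),b(745,508)],.004).round(4).tolist())
print("collar w1 top inner/outer",back(w1,[b(284,85)],.035).round(4),"w2 top",back(w2,[b(442,441)],.035).round(4))
print("jar",back(w1,[b(299,425)],.07).round(3))
np.save("f1.npy",np.array([P,A,C0,R,B0,Ra]))
E
python3 fit1.py
```

```text
angle [0.4434 0.3408] yaw -25.1 res 0.55
rest [ 0.5883 -0.1619] yaw -5.19 res 0.99
rest angle [ 0.5889 -0.1622] yaw -4.95 res 0.39
plate [ 0.4228 -0.088 ] yaw -22.35 res 1.03
board edge pts [[0.5259, 0.1126, 0.004], [0.5292, -0.2207, 0.004], [0.7091, 0.1638, 0.004], [0.7152, -0.2205, 0.004]]
board far corners w2 [[0.7084, 0.2383, 0.004], [0.5252, 0.2386, 0.004], [0.712, -0.1505, 0.004]]
collar w1 top inner/outer [[0.4326 0.0956 0.035 ]] w2 top [[0.4331 0.1035 0.035 ]]
jar [[ 0.432 -0.222  0.07 ]]
```

```bash
cat >> h.py <<'E'
G=ctrl.grasp_offset
def st(m=""):
    o=ctrl.observe(); print(m,"t",round(o["t"],2),"w",round(o["gripper_width"],4),"F",o["force"].round(1),"pos",o["eef_pos"].round(4))
    return o
E
python3 - <<'E'
from h import *
P,A,C,R,B,Ra=np.load("f1.npy")
q=down(A[2])
ctrl.goto([A[0],A[1],G+.11],q)
ctrl.move_straight([A[0],A[1],G+.025],.12,stop_force=15); st("down")
ctrl.gripper_close(); st("closed")
ctrl.hold(.2); snap("side","d1")
ctrl.move_straight([A[0],A[1],G+.16],.15); st("up"); ctrl.hold(.1)
snap("wrist","w3"); snap("side","d2")
crop("d2",150,60,350,210,4,"d2b")
E
```

```text
down t 6.19 w 0.0853 F [0.6 0.1 0.2] pos [0.4441 0.341  0.1807]
closed t 6.56 w 0.0583 F [-0.4 -0.3  6.5] pos [0.444  0.3412 0.181 ]
up t 7.86 w 0.0582 F [ 0.4 -0.1 -1.7] pos [0.4427 0.3407 0.3135]
```

View pics/w3.png

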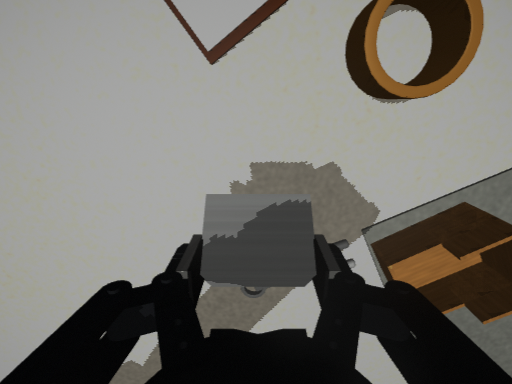

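View pics/d2b.png

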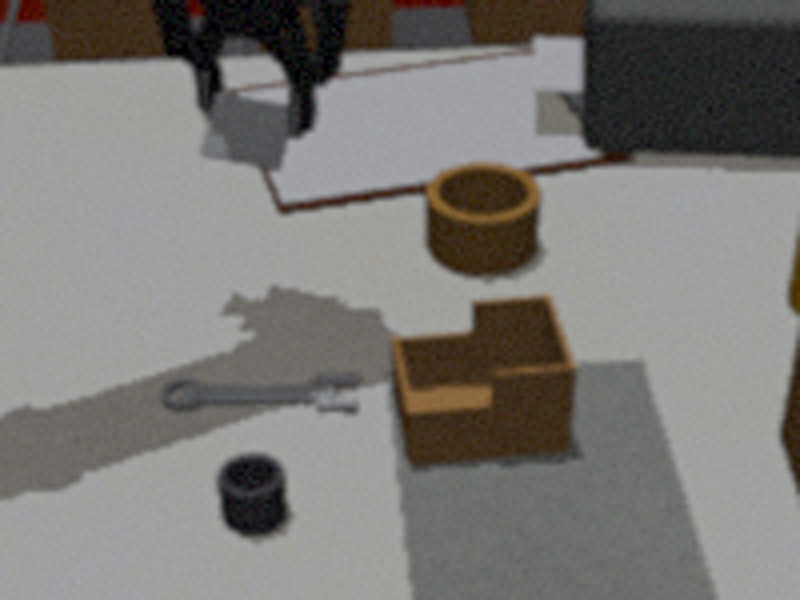

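Run:
```python
from h import *
P,A,C,R,B,Ra=np.load("f1.npy")
o=ctrl.observe(); T=Rn.from_quat(o["tcp_rot"]).as_matrix()
print(Rn.from_quat(o["tcp_rot"]).as_euler('xyz',degrees=True), np.degrees(np.arctan2(T[1,1],T[0,1])))
p=o["eef_pos"]
draw("w3","w3b",[(place(roof(.06,.035),p[0],p[1],p[2]-G-.025,A[2]),RE)],5,(180,170,340,300))
```

```text
[-1.79962397e+02  1.07971217e-01  6.48932369e+01] -25.106833915662374
```

View pics/w3b.png

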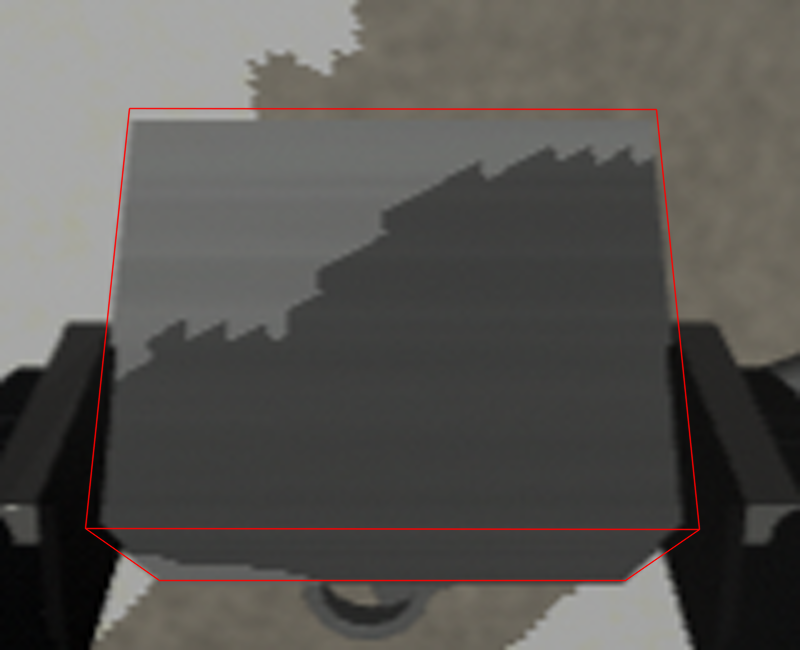

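Run:
```python
from h import *
s=load("w3"); im=s["color"][:,:,::-1][185:295,190:330]
g=np.clip(im.astype(float)*2.2,0,255).astype(np.uint8)
cv2.imwrite("pics/w3c.png",cv2.resize(g,None,fx=5.5,fy=5.4,interpolation=cv2.INTER_NEAREST))
```

```text
(no output)
```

View pics/w3c.png

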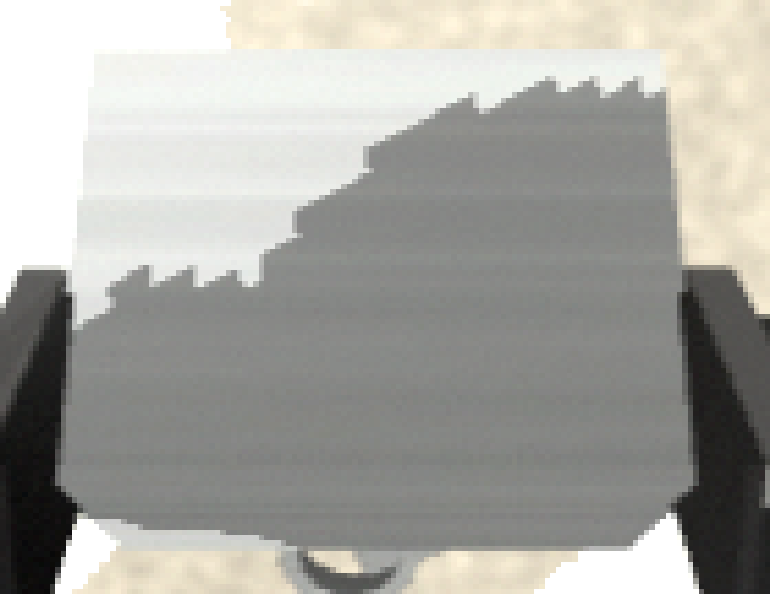

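Run:
```python
from h import *
s=load("w3"); o=ctrl.observe(); T=Rn.from_quat(o["tcp_rot"]).as_matrix();p=o["eef_pos"]
A=np.load("f1.npy")[1]
pix=np.array([(95,52),(663,50),(57,488),(695,485),(118,550),(632,548)],float)/[5.5,5.4]+[190,185]-.5
L=np.array([(-.03,.032,.0028),(.03,.032,.0028),(-.03,0,.035),(.03,0,.035),(-.03,-.032,.0028),(.03,-.032,.0028)])
def r(q):
    X=(L-[0,0,.03])@Rn.from_euler('zyx',[A[2]+q[3],q[4],q[5]]).as_matrix().T+p+[0,0,-G+.005]+q[:3]
    return (proj(s,X)-pix).ravel()
f=least_squares(r,np.zeros(6)); print((f.x[:3]*1000).round(1),np.degrees(f.x[3:]).round(1),np.abs(f.fun).max(),np.abs(r(np.zeros(6))).max())
```

```text
[-1.1 -2.5 -4.6] [-0.1  0.3  0.1] 1.3475415473780004 3.6113702522937388
```

Run:
```python
from h import *
th=np.radians(-5.1); X=[.5887,-.162]
ctrl.goto([*X,.30],down(th)); st("above"); 
ctrl.move_straight([*X,.232],.12); ctrl.hold(.2); st("near"); snap("side","d3"); snap("wrist","w4")
crop("d3",220,170,370,300,5,"d3b")
```

```text
above t 9.95 w 0.0584 F [ 0.6 -0.7 -2.2] pos [ 0.5893 -0.1602  0.2998]
near t 10.87 w 0.0581 F [-0.4  0.4 -1.4] pos [ 0.5891 -0.1623  0.2331]
```

View pics/d3b.png

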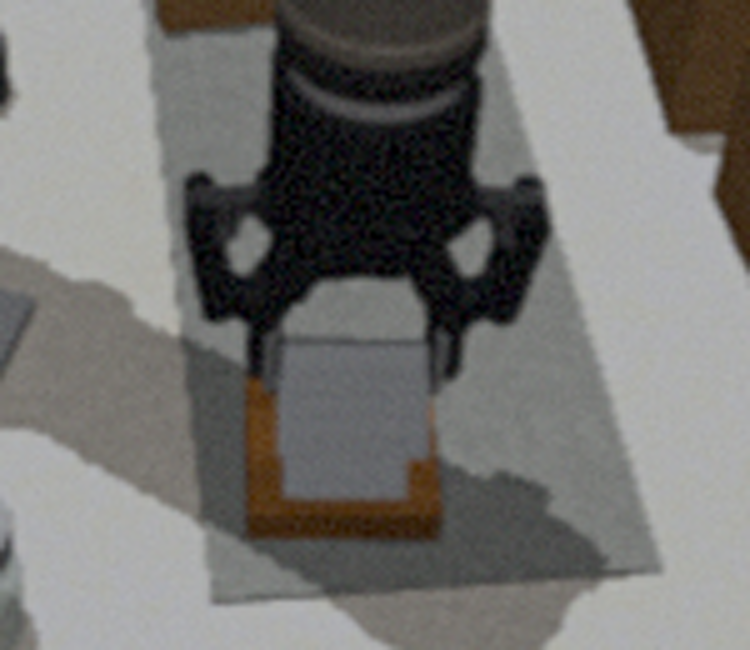

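View pics/w4.png

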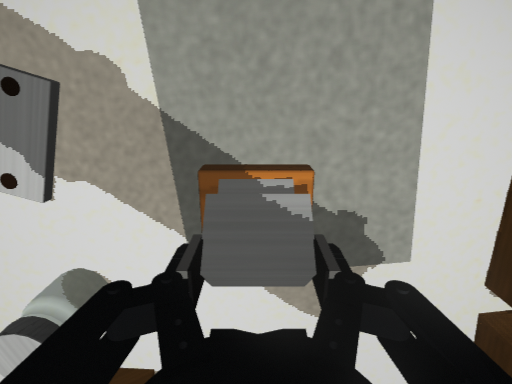

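Run:
```python
from h import *
p=ctrl.observe()["eef_pos"]; th=np.radians(-5.1)
for X,y,n in [((.5887,-.162),-5.1,"d3c")]:
    O=[(place(roof(.06,.035),p[0],p[1],p[2]-G-.0263,th),RE),(place(roof(.05,.0346,z0=.02),*X,.004,np.radians(y)),RE),(place(box(.08,.074,.02),*X,.004,np.radians(y)),BE)]
    draw("d3",n,O,8,(255,220,325,285)); draw("w4","w4c",O,5,(180,150,335,300))
```

```text
(no output)
```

View pics/d3c.png

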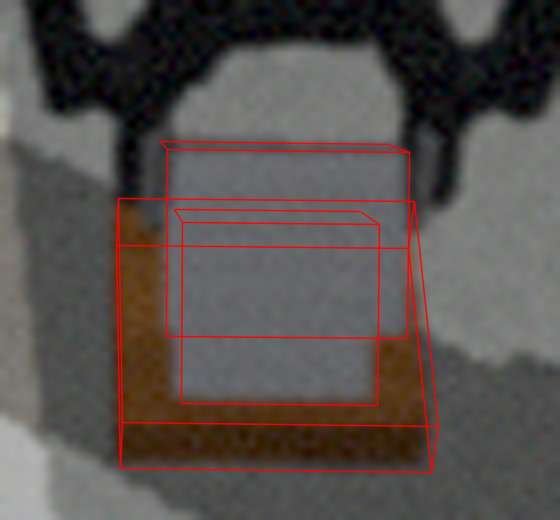

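View pics/w4c.png

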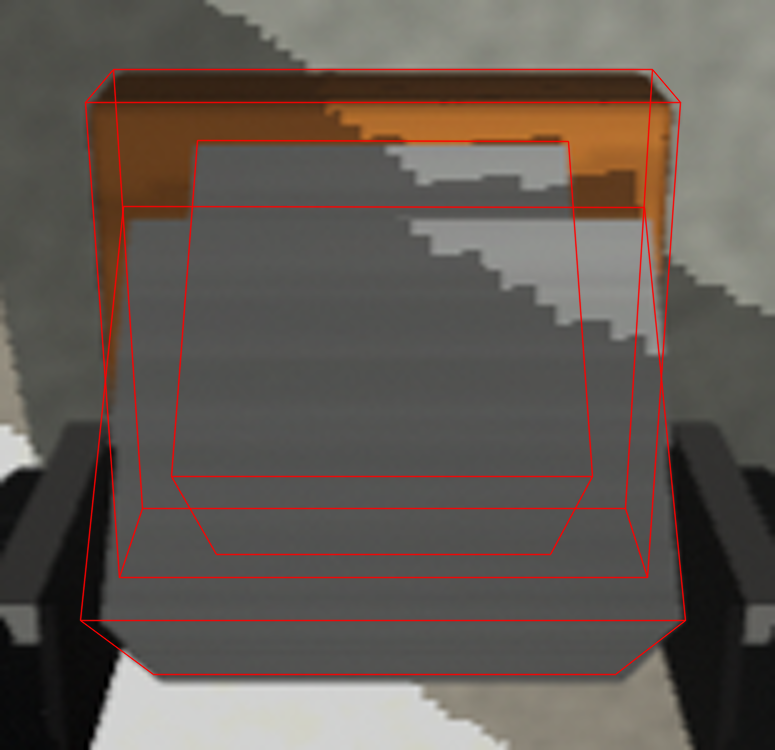

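Run:
```python
from h import *
X=[.5878,-.1613]
ctrl.move_straight([*X,.232],.1)
r=ctrl.move_straight([*X,.216],.08,stop_force=12); st(f"a {r}")
r=ctrl.move_straight([*X,.207],.03,stop_force=15); st(f"b {r}")
ctrl.hold(.3); st("held"); snap("side","d4"); snap("wrist","w5")
th=np.radians(-5.1)
O=[(place(roof(.06,.035),*X,.0297,th),RE)]
draw("d4","d4c",O,8,(255,220,325,285)); draw("w5","w5c",O,5,(180,150,335,300))
```

```text
a False t 11.57 w 0.058 F [ 0.  -0.5 -1. ] pos [ 0.5874 -0.161   0.2147]
b True t 11.86 w 0.0583 F [0.6 0.2 5.5] pos [ 0.5884 -0.1614  0.2109]
held t 12.16 w 0.0584 F [0.1 0.8 4.8] pos [ 0.5884 -0.1614  0.2109]
```

View pics/d4c.png

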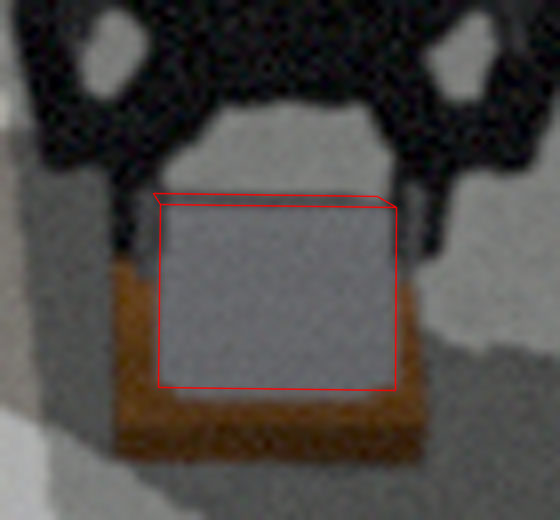

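View pics/w5c.png

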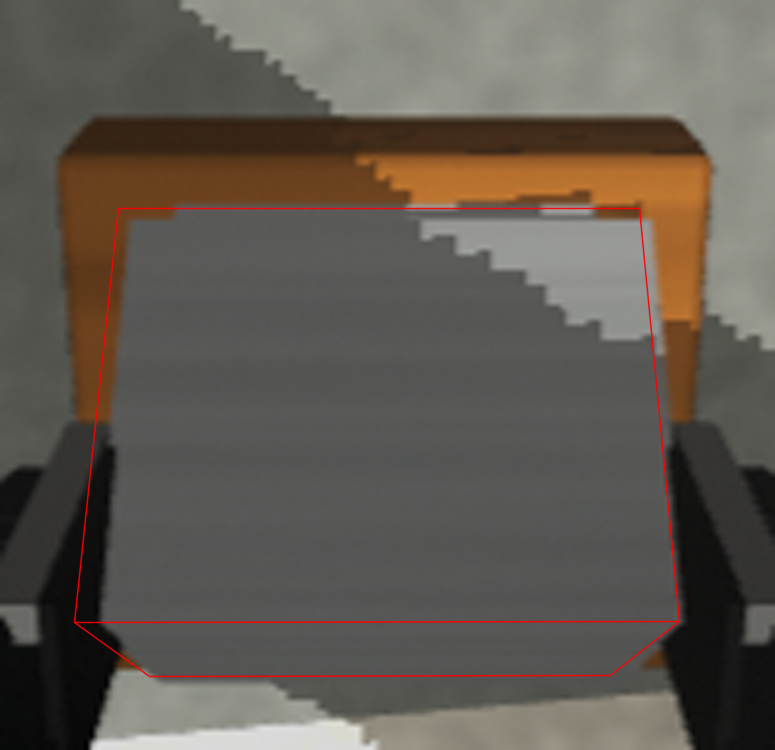

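Run:
```python
from h import *
ctrl.ungrasp(); ctrl.hold(.1); st("open")
X=[.5884,-.1614]
ctrl.move_straight([*X,.30],.2); 
snap("side","d5"); snap("wrist","w6")
P=[.4226,-.089]; th=np.radians(-22.3)
ctrl.goto([*P,.26],down(th)); st("above plate"); ctrl.hold(.2); snap("wrist","w7")
O=[(place(box(.05,.09,.01),*P,0,th),BE)]
draw("w7","w7c",O,3,(130,150,380,350))
O=[(place(roof(.06,.035),*X,.0297,np.radians(-5.1)),RE)]
draw("d5","d5c",O,8,(255,220,325,285)); 
crop("w6",170,130,350,290,4,"w6c")
```

```text
open t 12.75 w 0.0852 F [ 1.1 -0.6  0.1] pos [ 0.5877 -0.1608  0.2091]
above plate t 14.22 w 0.0856 F [ 0.9 -0.6  0.5] pos [ 0.4233 -0.0889  0.2601]
```

View pics/d5c.png

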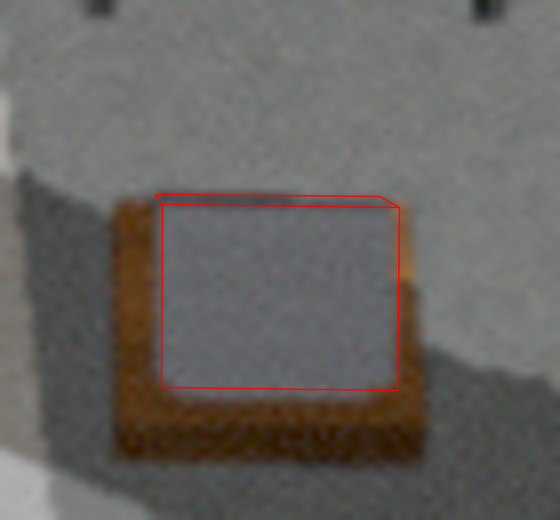

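View pics/w6c.png

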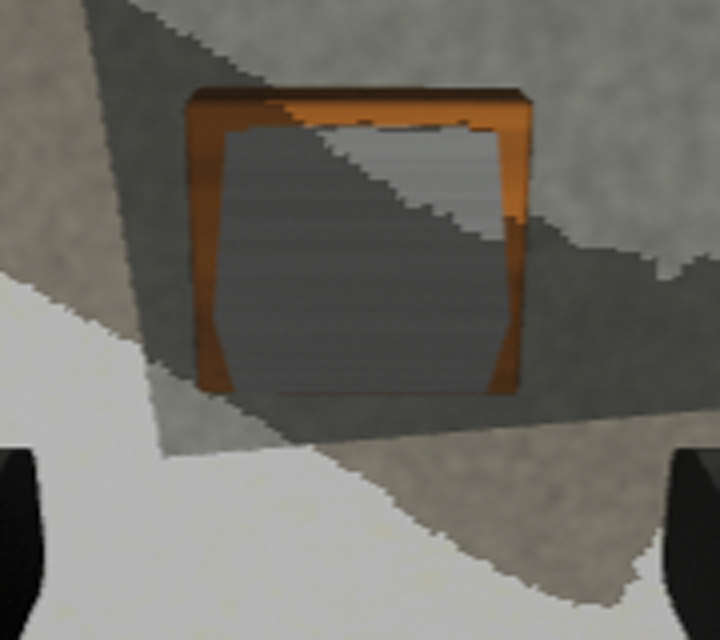

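View pics/w7c.png

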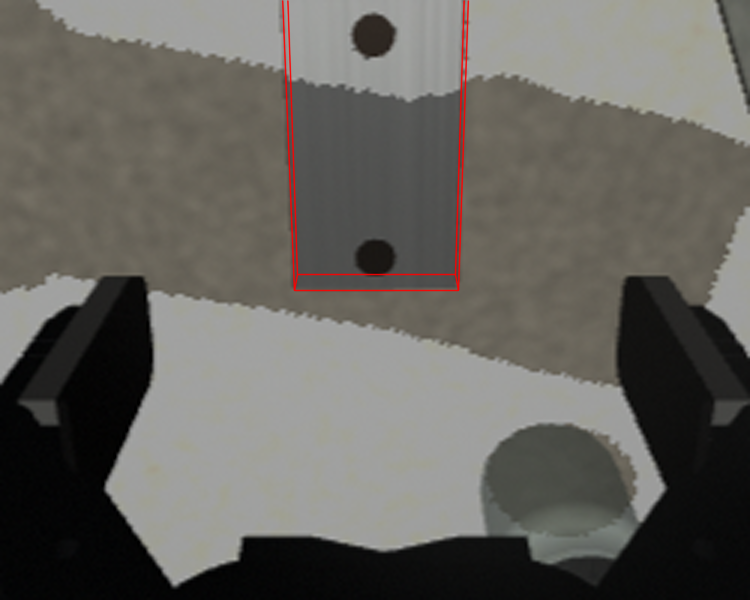

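The angle is fully nested: TCP height at contact is .2109 against .2107 expected, and its edges at 225–500 are centred on the block's 190–530. The plate's overlay matches too, so I'll grasp it.

Run:
```python
from h import *
P=[.4226,-.089]; th=np.radians(-22.3)
ctrl.move_straight([*P,.19],.15)
r=ctrl.move_straight([*P,.1735],.06,stop_force=10); st(f"down {r}")
ctrl.gripper_close(); st("closed")
ctrl.move_straight([*P,.26],.15); ctrl.hold(.2); o=st("up"); snap("wrist","w8")
p=o["eef_pos"]
O=[(place(box(.05,.09,.01),p[0],p[1],p[2]-.1735,th),BE)]
draw("w8","w8c",O,4,(160,130,350,280))
snap("side","d6"); crop("d6",150,170,300,280,5,"d6c")
```

```text
down False t 15.51 w 0.0852 F [-0.3 -0.6  0.3] pos [ 0.4224 -0.0889  0.1733]
closed t 15.94 w 0.0481 F [-1.1 -0.2  6.5] pos [ 0.4228 -0.0891  0.1741]
up t 16.87 w 0.0481 F [ 0.4  0.3 -3.2] pos [ 0.422  -0.0888  0.259 ]
```

View pics/w8c.png

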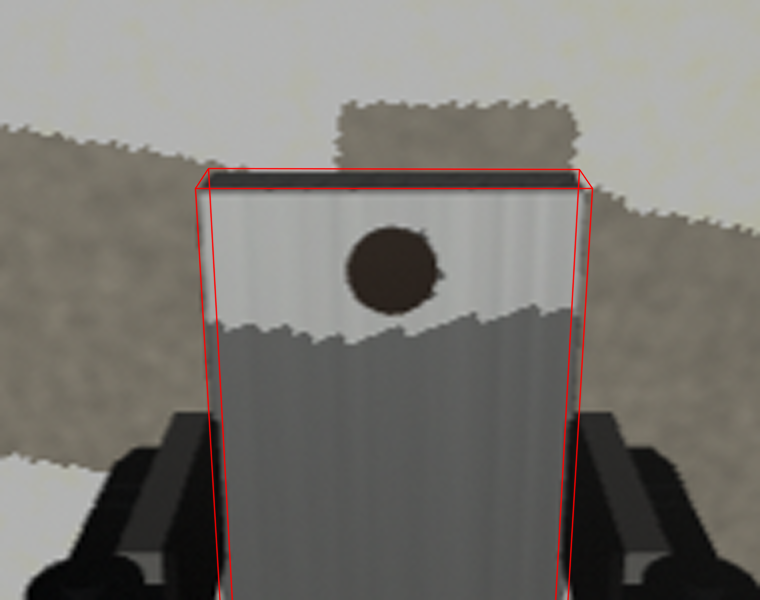

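View pics/d6c.png

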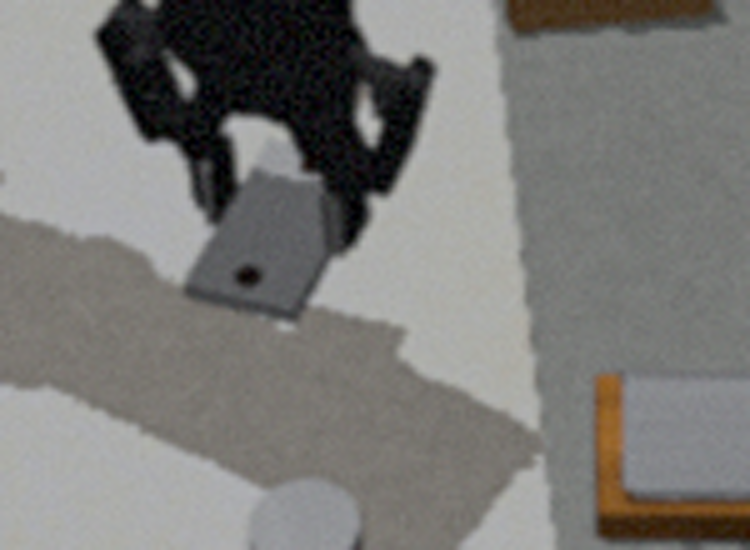

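Run:
```python
from h import *
X=[.5867,.0087]; th=np.radians(.65)
ctrl.goto([*X,.25],down(th)); st("above")
ctrl.move_straight([*X,.195],.15)
r=ctrl.move_straight([*X,.1765],.04,stop_force=8); st(f"down {r}")
ctrl.hold(.2);st()
ctrl.ungrasp(); ctrl.hold(.1); st("open")
ctrl.move_straight([*X,.25],.2)
ctrl.goto([.56,.10,.42],down(0)); ctrl.hold(.3); st("view"); snap("wrist","w9"); snap("side","d7"); snap("scene","s7")
im=cv2.imread("pics/w9.png"); cv2.imwrite("pics/w9b.png",cv2.resize(im,(768,576),interpolation=cv2.INTER_CUBIC))
crop("d7",170,120,350,300,4,"d7b")
```

```text
above t 17.75 w 0.0477 F [-0.1 -0.9 -3.2] pos [0.5864 0.0082 0.2492]
down True t 18.72 w 0.0478 F [-0.  -0.2  4.5] pos [0.5869 0.0088 0.1782]
 t 18.92 w 0.0478 F [0.2 0.2 5.8] pos [0.5869 0.0088 0.1782]
open t 19.48 w 0.0855 F [-1.   0.2 -0. ] pos [0.5857 0.0091 0.1765]
view t 21.1 w 0.0853 F [-0.6 -0.6  0.3] pos [0.56   0.0993 0.4188]
```

View pics/w9b.png

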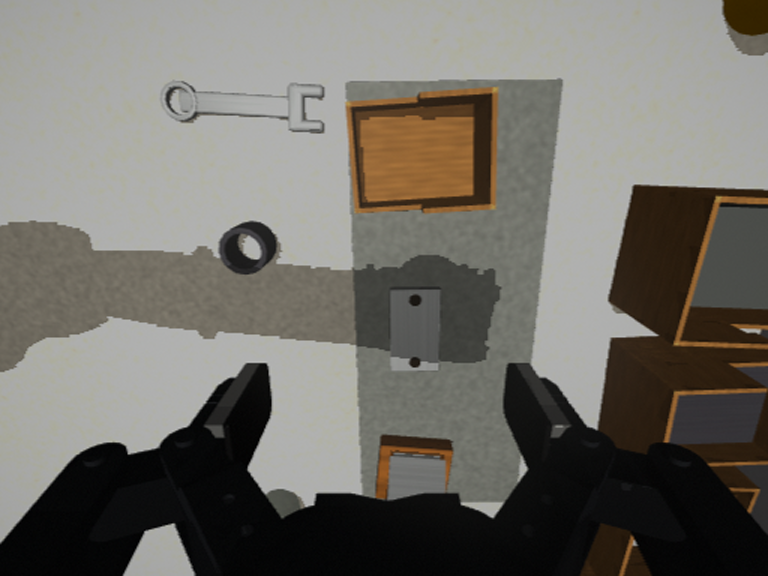

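View pics/d7b.png

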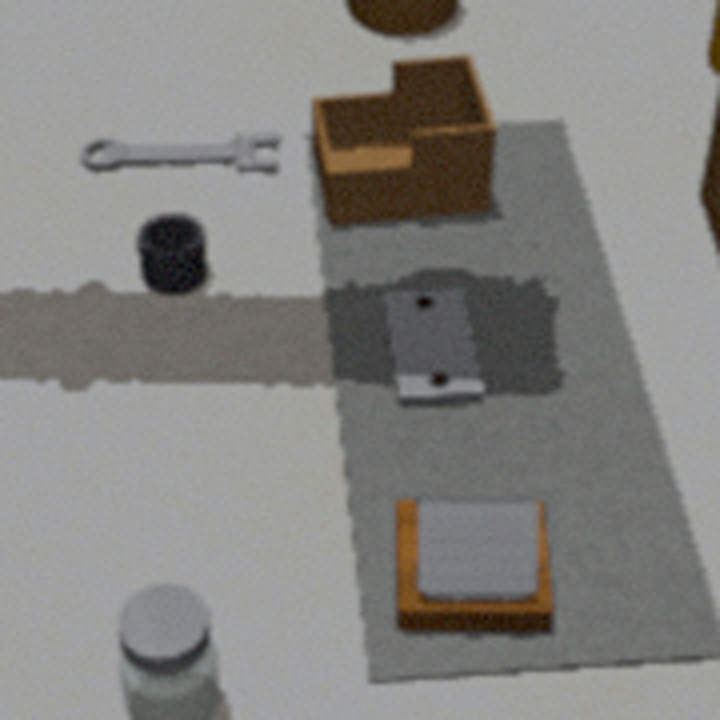

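Run:
```python
from h import *
th=np.radians(.65);X=[.5867,.0087]
K=(.433,.097)
R=[.588,-.1615]
B=np.array(X)+.17*np.array([-np.sin(th),np.cos(th)])
O=[(place(box(.05,.09,.01),*X,.004,th),BE),(place(ring(.022,.035),*K,0,0),GE),(place(box(.08,.074,.02),*R,.004,np.radians(-5.1)),BE),(place(box(.11,.085,.045),*B,.004,np.radians(2)),BE),
(place([(-.06,-.23,.004),(.125,-.23,.004),(.125,.23,.004),(-.06,.23,.004)],*X,0,th),[(0,1),(1,2),(2,3),(3,0)])]
draw("w9","w9c",O,3,(135,40,385,240))
draw("d7","d7c",O,4,(190,120,350,300)); draw("s7","s7c",O,4,(150,140,350,280))
```

```text
(no output)
```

View pics/w9c.png

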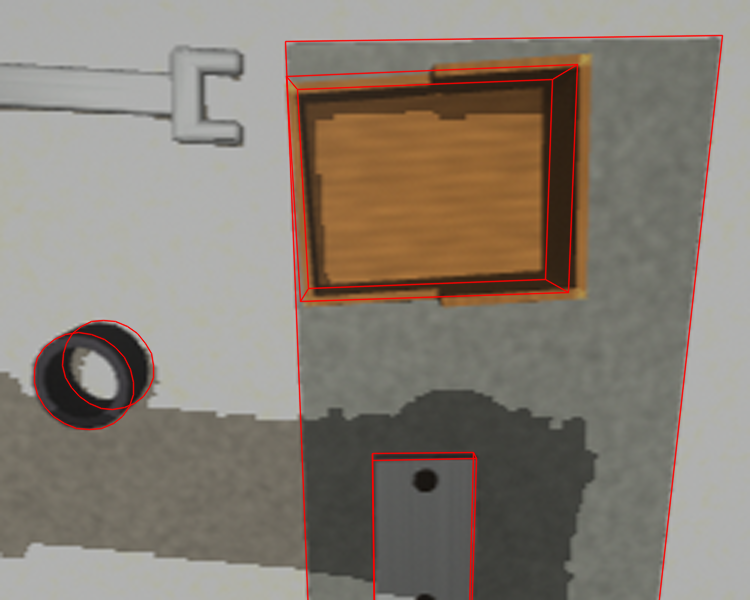

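View pics/d7c.png

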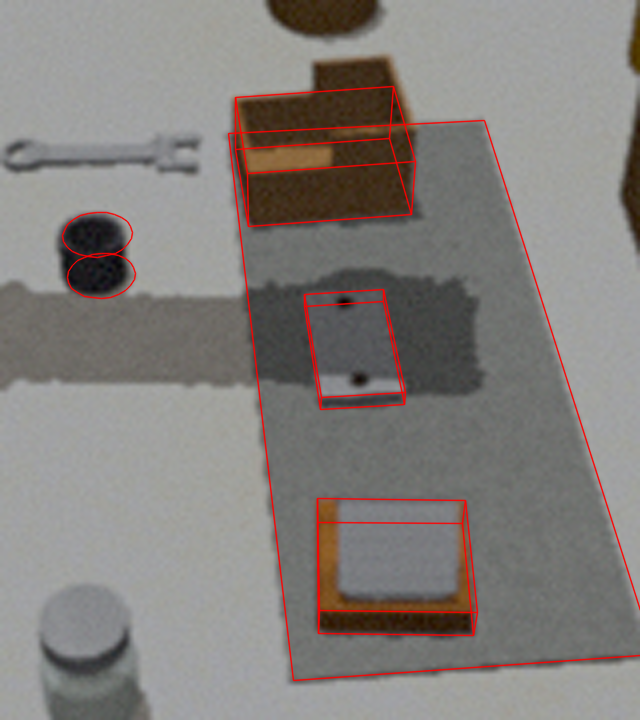

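View pics/s7c.png

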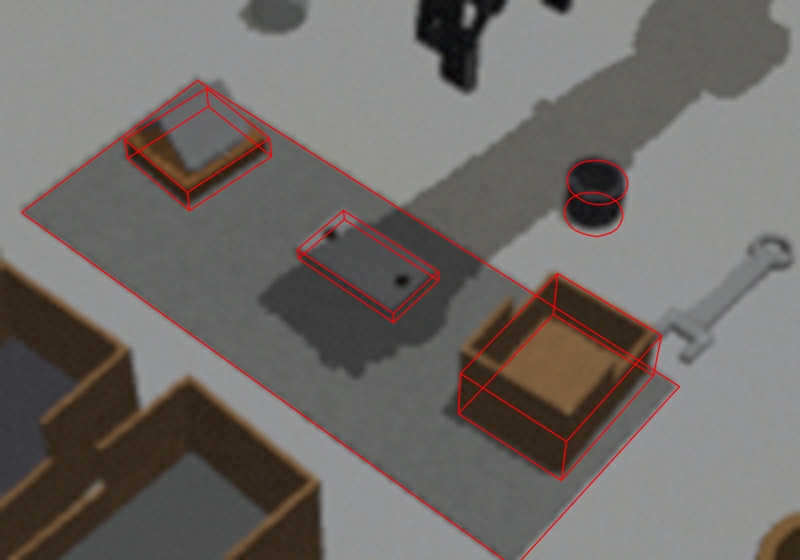

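Run:
```python
from h import *
K=[.4328,.0967]
ctrl.goto([*K,.25],down(0)); 
ctrl.move_straight([*K,.195],.15)
r=ctrl.move_straight([*K,.1770],.06,stop_force=10); st(f"down {r}")
ctrl.gripper_close(); st("closed")
ctrl.move_straight([*K,.28],.15); ctrl.hold(.2); o=st("up"); snap("wrist","w10")
p=o["eef_pos"]
draw("w10","w10c",[(place(ring(.022,.035),p[0],p[1],p[2]-.177,0),GE)],5,(190,170,330,290))
```

```text
down False t 23.07 w 0.0856 F [-0.   0.7 -0.6] pos [0.4326 0.0967 0.1768]
closed t 23.55 w 0.0429 F [-1.8 -0.8  5.4] pos [0.4328 0.0967 0.1775]
up t 24.58 w 0.0429 F [-0.5 -0.2 -1.7] pos [0.4323 0.0966 0.2791]
```

View pics/w10c.png

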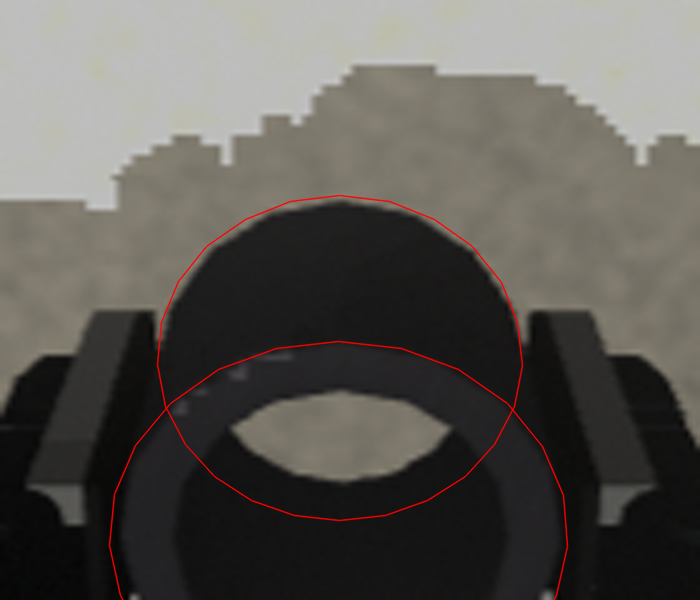

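Run:
```python
from h import *
X=[.5866,.0089]
ctrl.goto([*X,.28],down(0)); 
ctrl.move_straight([*X,.212],.15)
r=ctrl.move_straight([*X,.1895],.04,stop_force=8); ctrl.hold(.2); st(f"down {r}")
ctrl.ungrasp(); ctrl.hold(.1); st("open")
ctrl.move_straight([*X,.29],.2); 
# view toward carton from the mid
ctrl.goto([.50,-.24,.40],down(np.radians(-8))); ctrl.hold(.3); st("view"); snap("wrist","w11"); snap("side","d8")
im=cv2.imread("pics/w11.png"); cv2.imwrite("pics/w11b.png",cv2.resize(im,(768,576),interpolation=cv2.INTER_CUBIC))
th=np.radians(.65);X=[.5867,.0087]
O=[(place(box(.05,.09,.01),*X,.004,th),BE),(place(ring(.022,.035),*X,.014,0),GE),(place(box(.05,.06,.055),.4409,-.3503,0,np.radians(-8)),BE)]
draw("d8","d8c",O,3,(160,150,360,350))
```

```text
down True t 26.69 w 0.0429 F [-0.6 -0.2  5.6] pos [0.5866 0.009  0.1916]
open t 27.29 w 0.0853 F [ 0.5 -0.   0.3] pos [0.5859 0.0093 0.1906]
view t 29.34 w 0.0854 F [ 0.6 -0.6  0.4] pos [ 0.5007 -0.2388  0.3995]
```

View pics/w11b.png

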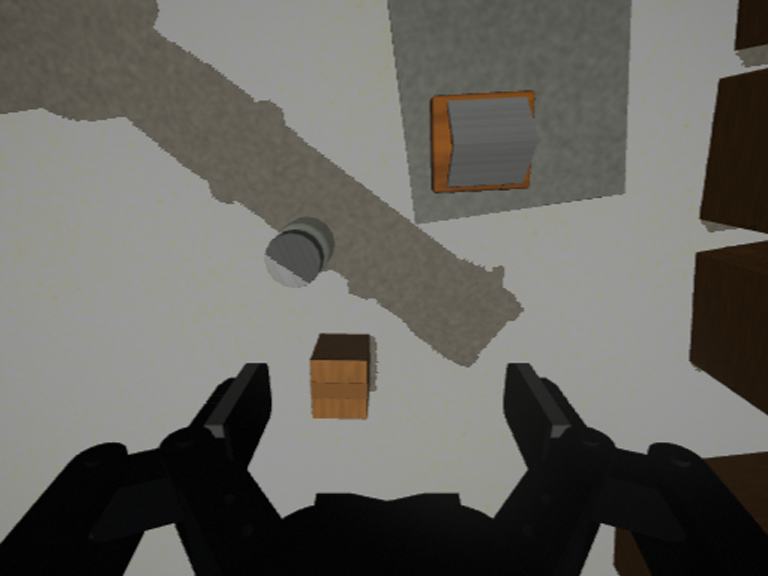

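View pics/d8c.png

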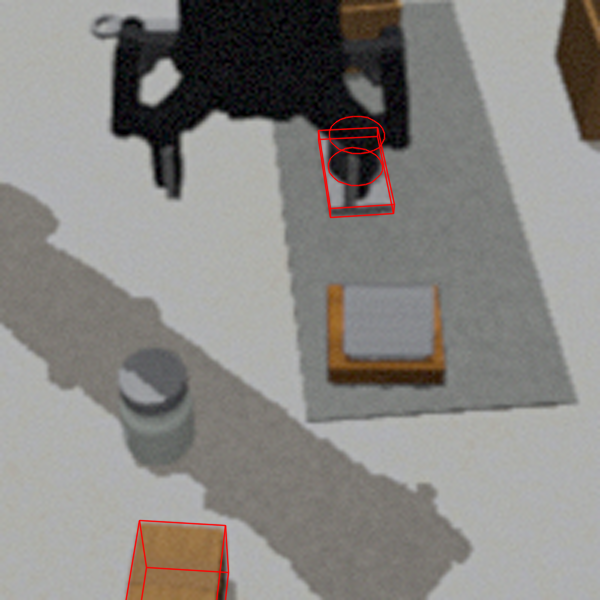

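Run:
```python
from h import *
w=load("w11")
b=lambda x,y:(np.array([x,y])+.5)/1.5-.5
obs=[((-.025,.03,.055),b(311.5,360)),((.025,.03,.055),b(368,360)),((.025,-.03,.055),b(368,418)),((-.025,-.03,.055),b(313,418)),((-.025,.03,0),b(321,334)),((.025,.03,0),b(370,335))]
def r(q): return np.concatenate([proj(w,place([l],q[0],q[1],0,q[2]))[0]-p for l,p in obs])
f=least_squares(r,[.441,-.35,-.14]); print(f.x[:2].round(4),np.degrees(f.x[2]).round(2),np.abs(f.fun).max())
np.save("c.npy",f.x)
draw("w11","w11c",[(place(box(.05,.06,.055),*f.x[:2],0,f.x[2]),BE)],6,(190,205,270,290))
for th in(-90,90):print(ctrl.solve_ik([*f.x[:2],.1847],down(f.x[2]+np.radians(th))))
print(ctrl.solve_ik([.6667,.0096,.19],down(np.radians(-89.35))))
```

```text
[ 0.4436 -0.3513] -8.75 1.0154940405480488
[-0.10175877  0.89129738  1.17582549  1.75880228 -0.90720156  1.14670682
 -0.35580961]
[ 0.23544348  0.61616409  0.56852305  1.74707478 -0.40888926  0.89877085
  2.39758125]
[-0.65268501  1.03484853  1.17026832  1.43978966 -0.96359144  1.30191479
 -0.96840008]
```

View pics/w11c.png

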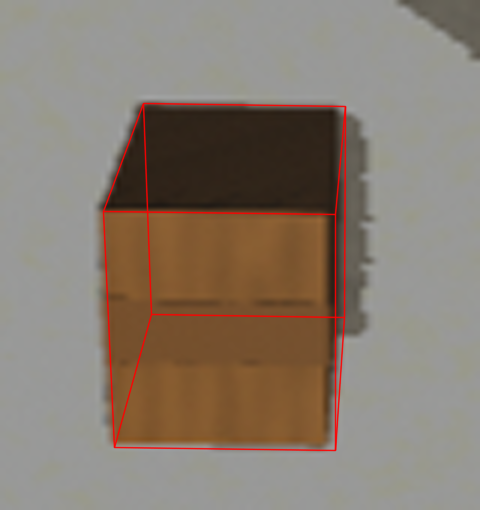

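Run:
```python
from h import *
K=[.4427,-.351]; th=np.radians(90-8.0)
ctrl.goto([*K,.28],down(th)); st()
ctrl.move_straight([*K,.215],.15)
r=ctrl.move_straight([*K,.187],.08,stop_force=10); st(f"down {r}")
ctrl.gripper_close(); st("closed")
ctrl.move_straight([*K,.30],.15); ctrl.hold(.2); o=st("up"); snap("wrist","w12")
p=o["eef_pos"]
draw("w12","w12c",[(place(box(.05,.06,.055),p[0],p[1],p[2]-.187,np.radians(-8)),BE)],4,(170,160,350,310))
```

```text
t 30.94 w 0.0854 F [ 1.1  0.6 -0.3] pos [ 0.443  -0.3509  0.2802]
down False t 32.02 w 0.0856 F [ 0.5  0.1 -0.1] pos [ 0.4425 -0.3509  0.1864]
closed t 32.38 w 0.0598 F [-1.1 -0.   1.7] pos [ 0.443  -0.3514  0.1877]
up t 33.48 w 0.0592 F [ 0.2 -0.2 -2. ] pos [ 0.4424 -0.3507  0.2988]
```

View pics/w12c.png

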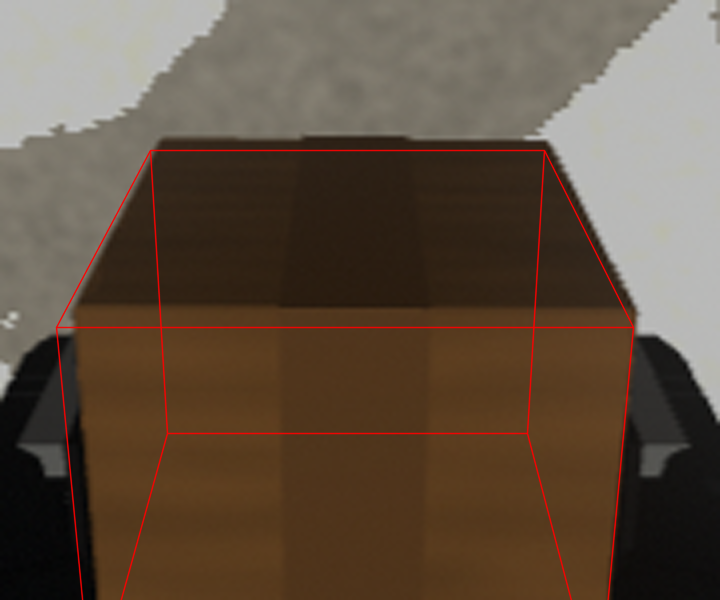

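Run:
```python
from h import *
X=[.6690,.0097]; th=np.radians(90.65)
ctrl.goto([*X,.30],down(th)); st()
ctrl.move_straight([*X,.215],.15); ctrl.hold(.2); o=st("near"); snap("wrist","w13"); snap("side","d9")
p=o["eef_pos"]
pl=(place(box(.05,.09,.01),.5867,.0087,.004,np.radians(.65)),BE)
C=(place(box(.05,.06,.055),p[0]-.0023,p[1],p[2]-.1877,np.radians(.65)),BE)
draw("w13","w13c",[pl,C],2,(110,100,400,384)); draw("d9","d9c",[pl,C],5,(225,140,355,260))
```

```text
t 35.1 w 0.0595 F [ 1.4 -1.  -1.5] pos [0.6686 0.0065 0.3003]
near t 36.02 w 0.0594 F [-0.4  1.4 -0.2] pos [0.6697 0.0095 0.2166]
```

View pics/w13c.png

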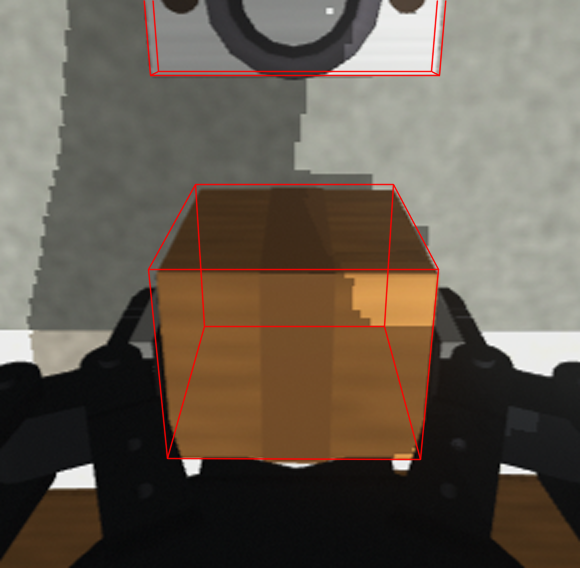

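View pics/d9c.png

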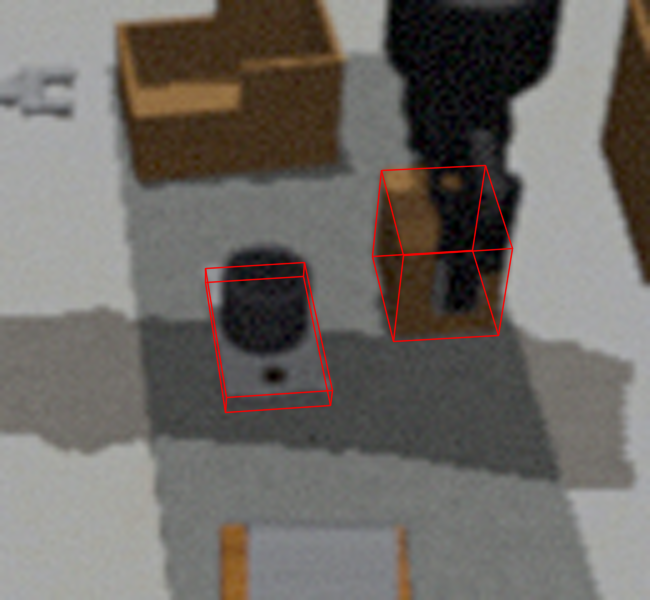

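Run:
```python
from h import *
X=[.6692,.0093]
r=ctrl.move_straight([*X,.1895],.04,stop_force=8); ctrl.hold(.2); st(f"down {r}")
ctrl.ungrasp(); ctrl.hold(.1); st("open")
ctrl.move_straight([*X,.30],.15)
ctrl.goto([.56,.10,.42],down(0)); ctrl.hold(.3); st("view"); snap("wrist","w14")
th=.0113
pl=(place(box(.05,.09,.01),.5867,.0087,.004,th),BE)
K=(place(ring(.022,.035),.5867,.0087,.014,0),GE)
C=(place(box(.05,.06,.055),.6667,.0096,.004,th),BE)
A=(place(roof(.06,.035),.588,-.1615,.0297,np.radians(-5.1)),RE)
draw("w14","w14c",[pl,C,K],5,(230,170,380,275)); draw("w14","w14d",[],1.5)
ctrl.goto([.40,.30,.42],down(0)); ctrl.hold(.3); snap("side","d10"); snap("scene","s10"); st()
draw("d10","d10c",[pl,C,K,A],4,(210,140,370,290)); draw("s10","s10c",[pl,C,K,A],5,(165,140,315,260))
```

```text
down True t 36.88 w 0.059 F [ 0.2 -1.3  4.8] pos [0.669  0.0095 0.1918]
open t 37.37 w 0.0854 F [-0.8  0.9 -0.2] pos [0.668  0.0097 0.1904]
view t 40.01 w 0.0855 F [-0.6  0.  -0.8] pos [0.5601 0.0998 0.4198]
 t 41.46 w 0.0852 F [ 0.2  0.  -0.6] pos [0.4005 0.2994 0.42  ]
```

View pics/w14c.png

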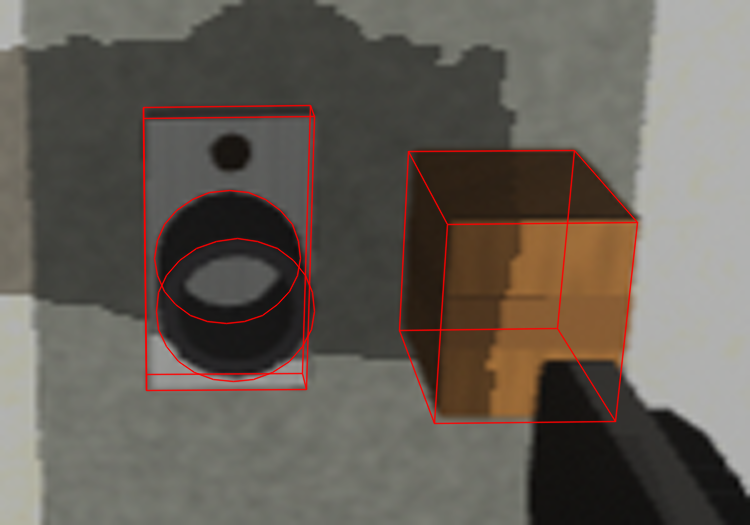

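View pics/d10c.png

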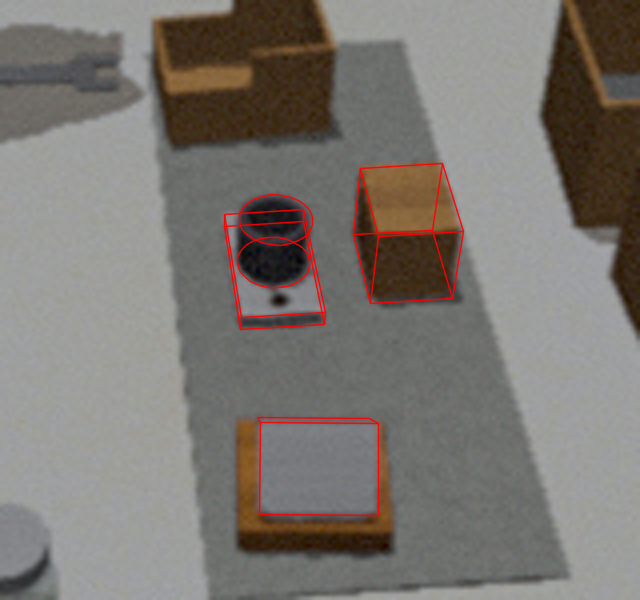

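View pics/s10c.png

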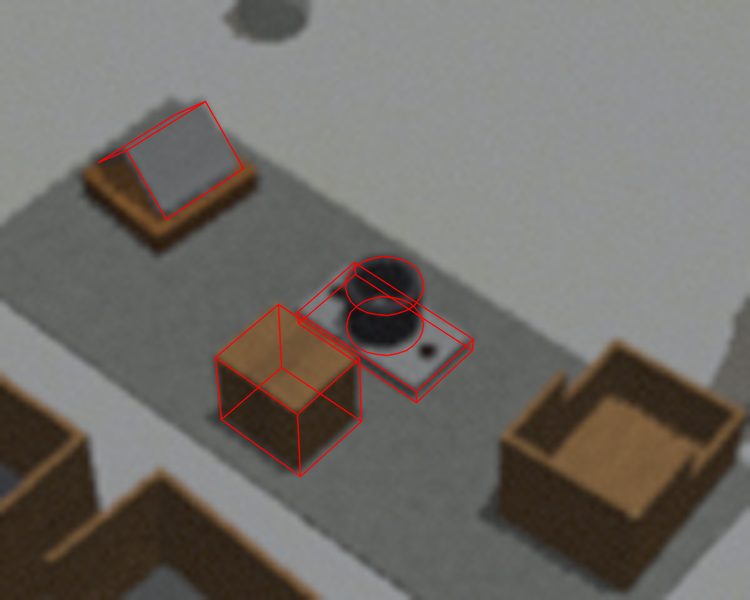

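View pics/w14d.png

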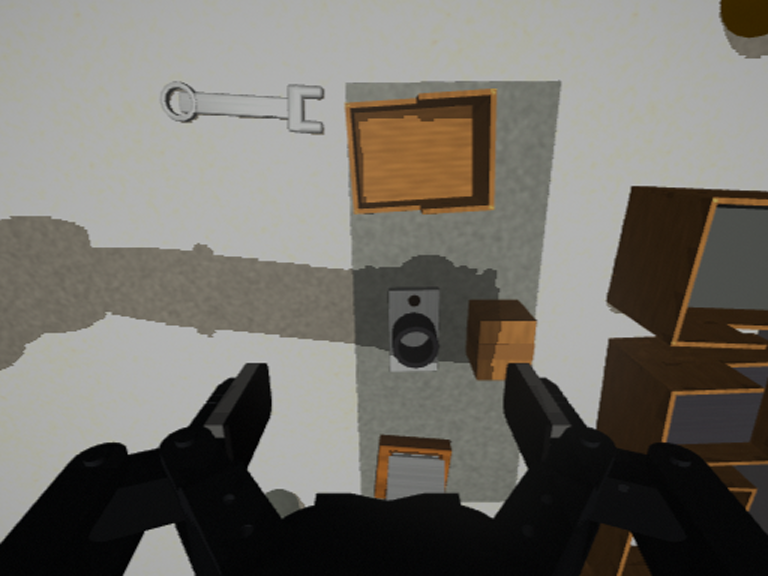

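All overlays match to about 1 mm, and the wrench, jar and tape have not been touched. I'm handing it in.

```bash
python3 -c "
from cell import ctrl
print(ctrl.hand_in(), ctrl.observe()['t'])"
```

```text
the job is handed in; nothing more can be done
the job is handed in; nothing more can be done
```

The kit is laid out as asked and the job is handed in. The robot clock read about 41.5 s just before hand-in, against the 112 s limit.

I did it in the order asked:
- **Angle:** nested over the rest's angle. It stopped at a TCP height of 0.2109 m, against 0.2107 m computed for fully down. After release, the wrist view showed it centred along the rest to under 1 mm.
- **Plate:** laid flat at the board's origin, midway between the rest and the bin, and parallel to the board.
- **Collar:** stood upright on the middle of the plate.
- **Carton:** stood upright behind the plate, centred on it, with the gap set to 30 mm.

In the last pictures from all three cameras, the expected outlines of the plate, collar and carton lay on the objects to within about 1–2 mm. The angle's outline was checked in the scene and side views and matched as well. The gripper was open and clear of everything.

- **Camera disagreement:** the wrist and side cameras differed by 1–3 mm on some positions, which is about their calibration limit. I averaged them or used views of the part in the hand, so the carton gap is only known to about 2 mm.
- **Items left alone:** I never touched the jar, wrench or tape. I checked this only by eye in the pictures; the tape roll was outside the last ones I looked at.

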